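# Lid check on specimen cans: find the loose lid and flag it

## Task

One of the two clamped aluminium specimen cans has a loose lid; which one cannot be seen. Try the lids by their wings, twisting about 45 degrees clockwise (seen from above): the tight one will not budge, so do not force it, and the loose one turns and is left turned. Then stand the little round-paddle marker upright on the bench right beside the can with the loose lid, close to its foot.

Things in the scene. Friction and masses are not known exactly. Their poses are not given: they have to be found in the camera images.
- wing_a (a point): upright wing (bar 60 long, 14 thick, 32 mm tall) on the flat round grey screw lid (82 mm across, 16 thick) of an aluminium can (76 mm across, round foot 110 mm across, 10 thick, fixed to the bench). Point on the lid's upright turning axis, 100 mm above the bench, 20 above the lid's flat top, 12 below the wing's top; z up, x along the wing, y across its thickness; turns with the lid.
- wing_b (a point): the same wing and point on the lid of the other, equal can. Either can may stand on the left, the other on the right. An upright wing (bar 60 long, 14 thick, 32 mm tall) on the flat round grey screw lid (82 mm across, 16 thick). Point 100 mm above the bench on the turning axis; z up, x along the wing, y across its thickness; turns with the lid.
- lid_a (a joint): how far the lid of wing_a is turned, rad, growing clockwise seen from above; it starts between 0 and 0.06. A loose lid turns clockwise up to 1.6 with slight resistance (under 0.1 N m) and stays where it is left; a tight lid does not give to 1 N m or more.
- lid_b (a joint): how far the lid of wing_b is turned, rad, growing clockwise seen from above; it starts between 0 and 0.06. A loose lid turns clockwise up to 1.6 with slight resistance (under 0.1 N m) and stays where it is left; a tight lid does not give to 1 N m or more.
- marker: loose marker, about 0.25 kg, 118 mm tall: weighted round foot 56 mm across, 10 thick (tapering to 14), stem 10 across, on top an upright white round paddle 44 mm across, 12 thick, its centre 96 mm above the bench. Origin: centre of the foot's underside; z up, y across the paddle's thickness (grip it there), x along its face. Starts on the open bench between the cans, nearer the robot.
Things that resemble listed ones, but are neither listed nor needed, are in the scene too. Leave any purple or red look-alike of the part that bears wing_a alone.

How it is judged:
By the outcome, as a careful person would: the job done as asked, in the order asked, and still so for the second after the job is handed in, with the robot touching nothing.
It also fails if it takes over 64 s, if anything falls off the work surface, if the arm or the gripper's body presses on something with over 40 N, if the wrist force passes 120 N, or if a joint passes its speed limit or range.

## Robot

A 7-joint arm with a two-finger parallel gripper is mounted at the origin on the work surface. World frame = base frame: x ahead of the robot, y to its left, z up, the work surface at z = 0. Lengths are in m, angles in rad, forces in N, time in s.
With the tool pointing down it reaches from about 0.35 to 0.9 m from the base axis. Payload 7.2 kg.
Tool frame: the origin (TCP) lies on the centre line of the jaws, within the pads' length; the fingertips stand 11 mm ahead of it and the grasp point (between the pads) lies 8 mm behind it; z points along the fingers, y is the line along which they close (so a half turn about z gives the same grasp; the last joint's range is limited). The gripper opens to 85 mm and grips with 20 to 120 N. Pads are 22 mm wide; open, the fingers measure 114 mm over their backs; the gripper's body (76 mm by 85 mm) begins 54 mm behind the grasp point. The pads swing forward as they close: fully open they stand 13 mm farther back than shut.
Start: joints at [1.129, 0.411, -0.013, 1.596, 0.006, 1.134, -0.082], TCP at [0.228, -0.582, 0.242] pointing down, gripper open.
Joint ranges: [-2.95, 2.95], [-0.29, 1.99], [-1.47, 1.44], [0.14, 2.54], [-1.03, 4.17], [0.13, 1.85], [-2.86, 2.86]. Speed limits (rad/s): [2.39, 2.39, 3.01, 3.01, 3.14, 3.14, 3.14].

## Interface

Orientations are given as a rotation vector (axis times angle).
In Python, from plant import bot gives the robot as it stands. The module is installed in compiled form; this text tells all that it offers.
- The arm moves only by the tool play_rows, never from a script. Its arguments are lists of equal length, an entry for each row: "fingers": the gripper's target within -1 to 1 (shut at 1, half-way at 0, fully open at -1); "xyz": the shift along the world's x, y, z scaled (see below), a list of three; "turn": the turn, a rotation vector about the world's x, y, z scaled (see below), a list of three. A call has 1 to 5 rows; each row shifts and turns the commanded pose from where the row before left it; what a row does not reach is not made up. The controller multiplies each number of a shift by 300 mm and each number of a turn by pi rad. A row lasts 1/8 s, in which the tool goes at most 62.5 mm and 10.7 degrees, less where a joint would pass 70% of its speed; a pose out of reach is approached as far as the arm can. A call with a number of a shift or a turn outside -1 to 1 is refused whole. A call with a gripper value outside its range is refused whole. The fingers move at their own pace and stop on an object; "newtons" is the grip in N (left out, the last holds). Time passes only in rows, so rows that do not move let the fingers close. It gives the time, the measured TCP pose, the force, the opening and the grip force at its end, in the units of the state.
- bot.get_state(): the state, without advancing time (a new reading comes with each control period).
- bot.camera(name): name is "side" or "top" or "wrist"; returns a dict with "image" (420x560x3 uint8, red, green, blue), "depth" (420x560 float32, m along the optical axis (not along the pixel's ray), 0 where there is no reading), "fx", "fy", "cx", "cy" (pixels), "R" (3x3) and "t" (3): a world point X has camera coordinates R X + t. Camera axes: x right, y down, z forward; pixel columns grow to the right and rows downward; lengths in m; the calibration is good to about 2 mm. A picture is of the moment at which its call begins.
- bot.hand_in(): hands the job in; it is judged then, once.
The state is a dict: "clock": time; "joints": joint angles; "dq": joint speeds; "tau": joint torques, N m; "ee_pos": TCP position; "tool_rot": TCP orientation; "ft_force": force on the tool from outside, world axes, zero at the start; "moment": the same for the moment, N m; "opening": finger opening in m; "gripper_force": force on a finger pad.
Only numpy, scipy, OpenCV 4.12 (cv2) and the standard library are available. Lean on these libraries where they do the work, as an engineer would, in place of code of your own. Each camera call takes 0.05 s, during which the arm holds its last target. There are 200 camera calls.

## Working session

There is one attempt and no reset: what is moved stays moved. The work goes in short steps, Python scripts to look and compute and a tool call to move; the robot and the scene stay as the last step left them, time stands still between calls to the robot, and variables do not carry over. Pictures are saved under pics/ and viewed, at most 10 in all, crops included, and the job is handed in when it is done.

Besides the shell and the picture viewer there is one more tool, called as name(argument=value, ...), one argument or row to a line, values as JSON. play_rows: Moves the arm, as the interface text tells. Its arguments: {"type":"object","properties":{"fingers":{"type":"array"},"xyz":{"type":"array"},"turn":{"type":"array"},"newtons":{"type":"number"}},"required":["fingers","xyz","turn"]}

```bash
mkdir -p pics; cat > h.py <<'E'
import numpy as np,cv2
from plant import bot
def save(c,n): cv2.imwrite('pics/'+n,cv2.cvtColor(c['image'],cv2.COLOR_RGB2BGR))
def pts(c):
    d=c['depth'];v,u=np.mgrid[:420,:560]
    P=np.stack([(u-c['cx'])/c['fx']*d,(v-c['cy'])/c['fy']*d,d],-1)
    return (P-c['t'])@c['R']
def ray(c,u,v,z):
    d=c['R'].T@np.array([(u-c['cx'])/c['fx'],(v-c['cy'])/c['fy'],1]);o=-c['R'].T@c['t']
    return o+d*(z-o[2])/d[2]
E
python3 - <<'E'
from h import *
import pickle
s=bot.get_state();print(s)
C={n:bot.camera(n) for n in('top','side')}
pickle.dump(C,open('c0.pkl','wb'))
for n in C: save(C[n],n+'0.png');print(n,-C[n]['R'].T@C[n]['t'],C[n]['R'][2])
E
```

```text
{'clock': 0.0, 'joints': array([ 1.12878529,  0.41192895, -0.0127186 ,  1.59707396,  0.00561961,
        1.13428379, -0.08219347]), 'dq': array([ 0.00126919,  0.00144855,  0.00026915, -0.00118134,  0.00025894,
       -0.00027664,  0.00069984]), 'tau': array([-4.08706510e-04, -6.00623059e+01,  6.81929961e-01, -2.99400115e+01,
        1.37951702e-02,  1.08522945e-02, -5.26613019e-05]), 'ee_pos': array([ 0.22800948, -0.58139912,  0.24142268]), 'tool_rot': array([-3.08529348e+00, -5.83541431e-01,  6.87072087e-04]), 'ft_force': array([-0.15184768,  0.01165068, -0.48244238]), 'moment': array([-0.00507217, -0.0458608 ,  0.00616144]), 'gripper_force': 0.0, 'opening': 0.08530319568185382}
top [ 0.51577264 -0.04104595  0.96908453] [ 0.09664729 -0.03352147 -0.99475405]
side [0.35001066 0.86042653 0.63896801] [ 0.22922495 -0.84663388 -0.48027804]
```

View pics/top0.png

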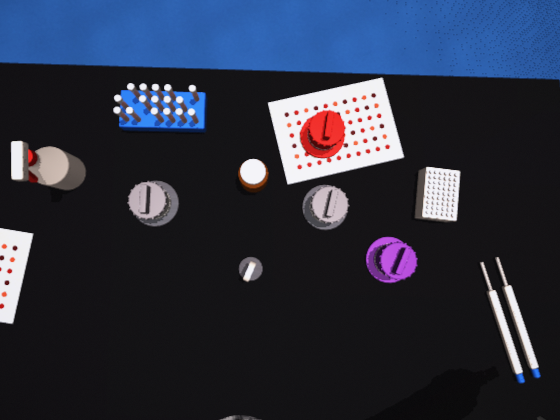

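View pics/side0.png

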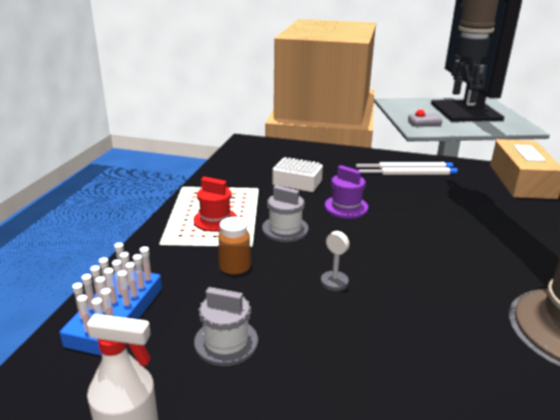

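The top view shows grey cans at about (148,201) and (328,206), and the marker at (250,269). The red (326,130) and purple (398,260) cans are the look-alikes, so I will leave them alone. The grey, two-can description fits the first pair. I'll measure and check one enlarged crop.

```bash
python3 - <<'E'
from h import *
import pickle
C=pickle.load(open('c0.pkl','rb'));c=C['top'];P=pts(c);ok=c['depth']>0
hsv=cv2.cvtColor(c['image'],cv2.COLOR_RGB2HSV)
def seg(name,box,zlo,zhi,zt):
    u0,u1,v0,v1=box
    m=np.zeros(ok.shape,np.uint8);m[v0:v1,u0:u1]=1
    m&=(ok&(P[...,2]>zlo)&(P[...,2]<zhi)).astype(np.uint8)
    q=P[m>0]
    r=cv2.minAreaRect((q[:,:2]*1000).astype(np.float32))
    cc=q[:,:2].mean(0);w,V=np.linalg.eigh(np.cov(q[:,:2].T));a=V[:,1]
    print(name,len(q),'mean',q.mean(0).round(4),'axisdeg',np.degrees(np.arctan2(a[1],a[0])).round(1),'rect',np.round(r[0],1),np.round(r[1],1),round(r[2],1),'std',np.sqrt(w).round(4))
    if zt:
        # ray-cast pixel hull on plane
        v,u=np.nonzero(m);X=np.array([ray(c,a,b,zt)[:2] for a,b in zip(u,v)])*1000
        r=cv2.minAreaRect(X.astype(np.float32));print('   plane rect',np.round(r[0],1),np.round(r[1],1),round(r[2],1))
for n,b in (('L',(115,185,170,235)),('R',(298,355,175,235))):
    seg(n+' wing',b,.104,.12,.112); seg(n+' lidtop',b,.074,.086,.08);seg(n+' foot',b,.005,.018,.01)
seg('marker top',(235,270,250,290),.06,.13,.118);seg('marker foot',(235,270,250,290),.005,.02,.01)
im=cv2.cvtColor(c['image'],cv2.COLOR_RGB2BGR)[165:290,110:360];cv2.imwrite('pics/crop.png',cv2.resize(im,None,fx=3,fy=3,interpolation=2))
E
```

```text
L wing 208 mean [0.6085 0.2117 0.1101] axisdeg 179.7 rect [608.9 212.5] [14.6 60. ] 90.0 std [0.0043 0.0175]
   plane rect [608.4 211.1] [15.5 60. ] 89.8
L lidtop 842 mean [0.6075 0.2099 0.0795] axisdeg 96.2 rect [609.2 212. ] [82.2 83.1] 26.4 std [0.0213 0.0234]
   plane rect [608.6 211.3] [81.9 83.2] 28.2
L foot 551 mean [0.5999 0.1901 0.0097] axisdeg 159.4 rect [604.8 201.4] [ 86. 136.] 68.3 std [0.0204 0.0355]
   plane rect [604.9 201.2] [ 85.7 135.2] 69.0
R wing 187 mean [ 0.6069 -0.192   0.1104] axisdeg 167.3 rect [ 607.4 -192.5] [14.2 59.9] 77.8 std [0.0042 0.0173]
   plane rect [ 606.9 -191.7] [14.6 59.7] 77.7
R lidtop 835 mean [ 0.6061 -0.1908  0.0797] axisdeg 74.7 rect [ 607.8 -192.4] [82.6 83.3] 59.0 std [0.0211 0.0231]
   plane rect [ 607.5 -192.1] [82.3 83.5] 59.7
R foot 513 mean [ 0.5955 -0.1726  0.0098] axisdeg -150.6 rect [ 610.7 -193.6] [108.6 116.1] 69.7 std [0.0226 0.0357]
   plane rect [ 610.3 -193.2] [108.6 115.3] 69.7
marker top 120 mean [ 0.459  -0.017   0.1129] axisdeg 157.7 rect [458.3 -16.6] [11.9 43.3] 67.6 std [0.0035 0.0125]
   plane rect [459.4 -17. ] [11.8 42.6] 67.7
marker foot 322 mean [ 0.4599 -0.0174  0.0115] axisdeg 68.3 rect [458.2 -15.8] [51.6 54.1] 0.8 std [0.0136 0.0159]
   plane rect [458.1 -15.8] [51.4 54.2] 0.8
```

View pics/crop.png

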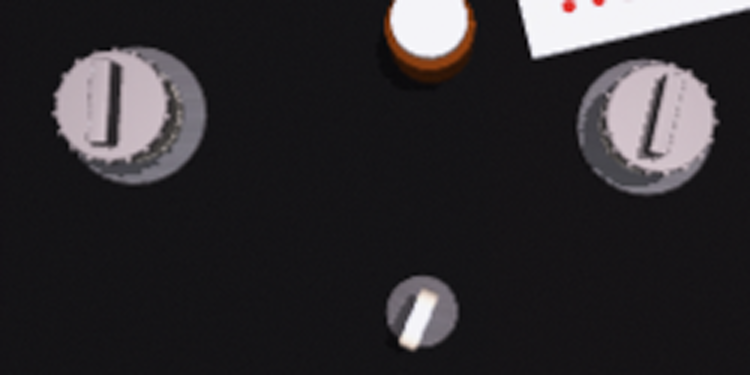

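The crop confirms it: two grey cans, left at crop (110,105) and right at (660,115), with the white-paddle marker at (423,312). I'll start with the right can, approaching high.

play_rows(
  fingers=[-1, -1, -1, -1, -1],
  xyz=[
    [0.126, 0.13, 0],
    [0.126, 0.13, 0],
    [0.126, 0.13, 0],
    [0.126, 0.13, 0],
    [0.126, 0.13, 0],
  ],
  turn=[
    [0, 0, -0.0188],
    [0, 0, -0.0188],
    [0, 0, -0.0188],
    [0, 0, -0.0188],
    [0, 0, -0.0188],
  ],
)

```text
clock: 0.72
ee_pos: [0.4181, -0.3854, 0.2421]
tool_rot: [-3.139, -0.12, 0.0]
ft_force: [1.3, -0.7, -0.0]
opening: 0.0854
gripper_force: 0.0
```

play_rows(
  fingers=[-1, -1, -1, -1, -1],
  xyz=[
    [0.126, 0.13, 0],
    [0.126, 0.13, 0],
    [0.126, 0.13, 0],
    [0.126, 0.13, 0],
    [0.126, 0.13, 0],
  ],
  turn=[
    [0, 0, -0.0188],
    [0, 0, -0.0188],
    [0, 0, -0.0188],
    [0, 0, -0.0188],
    [0, 0, -0.0188],
  ],
)

```text
clock: 1.35
ee_pos: [0.607, -0.1905, 0.2419]
tool_rot: [3.123, -0.343, -0.001]
ft_force: [-0.1, -1.0, 0.1]
opening: 0.0854
gripper_force: 0.0
```

play_rows(
  fingers=[-1, -1],
  xyz=[
    [0, 0, 0],
    [0, 0, 0],
  ],
  turn=[
    [0, 0, 0],
    [0, 0, 0],
  ],
)

```text
clock: 1.6
ee_pos: [0.6057, -0.1922, 0.2417]
tool_rot: [3.123, -0.339, -0.002]
ft_force: [1.2, -0.8, -0.4]
opening: 0.0856
gripper_force: 0.0
```

play_rows(
  fingers=[-1, -1, -1, -1, -1],
  xyz=[
    [0.004, 0, -0.12],
    [0, 0, -0.12],
    [0, 0, -0.12],
    [0, 0, -0.12],
    [0, 0, 0],
  ],
  turn=[
    [0, 0, 0],
    [0, 0, 0],
    [0, 0, 0],
    [0, 0, 0],
    [0, 0, 0],
  ],
)

```text
clock: 2.22
ee_pos: [0.6043, -0.1933, 0.0957]
tool_rot: [-3.123, 0.343, 0.009]
ft_force: [-0.2, -0.4, -0.2]
opening: 0.0851
gripper_force: 0.0
```

play_rows(
  fingers=[1, 1, 1, 1, 1],
  xyz=[
    [0, 0, 0],
    [0, 0, 0],
    [0, 0, 0],
    [0, 0, 0],
    [0, 0, 0],
  ],
  turn=[
    [0, 0, 0],
    [0, 0, 0],
    [0, 0, 0],
    [0, 0, 0],
    [0, 0, 0],
  ],
  newtons=30,
)

```text
clock: 2.85
ee_pos: [0.6076, -0.1926, 0.0992]
tool_rot: [3.122, -0.34, 0.002]
ft_force: [-2.2, -1.4, 5.8]
opening: 0.013
gripper_force: 34.1
```

play_rows(
  fingers=[1, 1],
  xyz=[
    [0, 0, 0],
    [0, 0, 0],
  ],
  turn=[
    [0, 0, 0],
    [0, 0, 0],
  ],
)

```text
clock: 3.1
ee_pos: [0.6076, -0.1926, 0.0992]
tool_rot: [3.122, -0.341, 0.002]
ft_force: [-1.1, -2.5, 6.3]
opening: 0.0131
gripper_force: 34.1
```

```bash
python3 - <<'E'
from h import *
s=bot.get_state();print({k:s[k] for k in('ft_force','moment','joints','tool_rot')})
E
```

```text
{'ft_force': array([-1.10526625, -2.45248533,  6.29791205]), 'moment': array([-0.25190989,  0.39836938, -0.03783499]), 'joints': array([ 0.29855082,  0.57836711, -0.09618397,  1.69457701,  0.06979236,
        0.87086079, -1.61511213]), 'tool_rot': array([ 3.12211358e+00, -3.40574569e-01,  1.58227510e-03])}
```

play_rows(
  fingers=[1, 1],
  xyz=[
    [0, 0, 0],
    [0, 0, 0],
  ],
  turn=[
    [0, 0, -0.015],
    [0, 0, -0.015],
  ],
)

```text
clock: 3.35
ee_pos: [0.6076, -0.1927, 0.0992]
tool_rot: [3.102, -0.49, 0.002]
ft_force: [-1.7, -2.8, 5.9]
opening: 0.0131
gripper_force: 34.1
```

```bash
python3 - <<'E'
from h import *
s=bot.get_state();print({k:s[k] for k in('ft_force','moment','tool_rot')})
E
```

```text
{'ft_force': array([-1.66170747, -2.83171569,  5.89756931]), 'moment': array([-0.35293078,  0.36967863,  0.09985972]), 'tool_rot': array([ 3.10223655e+00, -4.89581185e-01,  1.58941425e-03])}
```

play_rows(
  fingers=[1, 1, 1, 1, 1],
  xyz=[
    [0, 0, 0],
    [0, 0, 0],
    [0, 0, 0],
    [0, 0, 0],
    [0, 0, 0],
  ],
  turn=[
    [0, 0, -0.045],
    [0, 0, -0.045],
    [0, 0, -0.045],
    [0, 0, -0.045],
    [0, 0, -0.045],
  ],
)

```text
clock: 3.98
ee_pos: [0.6073, -0.1933, 0.0992]
tool_rot: [2.738, -1.538, 0.002]
ft_force: [-3.1, -3.2, 5.5]
opening: 0.0134
gripper_force: 34.1
```

play_rows(
  fingers=[1, 1],
  xyz=[
    [0, 0, 0],
    [0, 0, 0],
  ],
  turn=[
    [0, 0, 0],
    [0, 0, 0],
  ],
)

```text
clock: 4.22
ee_pos: [0.6073, -0.1933, 0.0992]
tool_rot: [2.741, -1.532, 0.002]
ft_force: [-2.1, -2.5, 6.5]
opening: 0.0135
gripper_force: 34.2
```

```bash
python3 - <<'E'
from h import *
s=bot.get_state();print({k:s[k] for k in('ft_force','moment','tool_rot','joints')})
E
```

```text
{'ft_force': array([-2.05499625, -2.53943808,  6.46822279]), 'moment': array([-0.57298843,  0.57479574, -0.03181126]), 'tool_rot': array([ 2.74149619e+00, -1.53160563e+00,  1.80519449e-03]), 'joints': array([ 0.1565687 ,  0.57600852,  0.10597433,  1.70570031, -0.07388801,
        0.86302113, -2.29616845])}
```

play_rows(
  fingers=[-1, -1, -1, -1, -1],
  xyz=[
    [0, 0, 0],
    [0, 0, 0],
    [0, 0, 0],
    [0, 0, 0],
    [0, 0, 0],
  ],
  turn=[
    [0, 0, 0],
    [0, 0, 0],
    [0, 0, 0],
    [0, 0, 0],
    [0, 0, 0],
  ],
)

```text
clock: 4.85
ee_pos: [0.6074, -0.1918, 0.0982]
tool_rot: [2.743, -1.531, -0.0]
ft_force: [0.7, 0.2, -0.2]
opening: 0.0853
gripper_force: 0.0
```

play_rows(
  fingers=[-1, -1, -1, -1, -1],
  xyz=[
    [0, 0, 0.1],
    [0, 0, 0.2],
    [0, 0, 0.2],
    [-0.1, 0.1, 0],
    [-0.1, 0.1, 0],
  ],
  turn=[
    [0, 0, 0],
    [0, 0, 0],
    [0, 0, 0],
    [0, 0, 0],
    [0, 0, 0],
  ],
)

```text
clock: 5.48
ee_pos: [0.547, -0.1314, 0.2491]
tool_rot: [-2.742, 1.531, -0.002]
ft_force: [-0.7, 0.0, 1.3]
opening: 0.0856
gripper_force: 0.0
```

play_rows(
  fingers=[-1, -1, -1, -1, -1],
  xyz=[
    [-0.073, 0.096, 0],
    [-0.073, 0.096, 0],
    [-0.073, 0.096, 0],
    [-0.073, 0.096, 0],
    [0, 0, 0],
  ],
  turn=[
    [0, 0, 0.05],
    [0, 0, 0.05],
    [0, 0, 0.05],
    [0, 0, 0.05],
    [0, 0, 0],
  ],
)

```text
clock: 6.1
ee_pos: [0.4587, -0.0147, 0.2487]
tool_rot: [-3.083, 0.601, -0.0]
ft_force: [0.2, -0.1, -0.2]
opening: 0.0851
gripper_force: 0.0
```

```bash
python3 - <<'E'
from h import *
s=bot.get_state();print({k:s[k] for k in('ee_pos','tool_rot')})
c=bot.camera('top');save(c,'top1.png');P=pts(c)
for b in ((115,185,170,235),(298,355,175,235)):
    u0,u1,v0,v1=b;q=P[v0:v1,u0:u1].reshape(-1,3);q=q[(q[:,2]>.104)&(q[:,2]<.12)]
    r=cv2.minAreaRect((q[:,:2]*1000).astype(np.float32));print(r)
E
```

```text
{'ee_pos': array([ 0.45867004, -0.01470074,  0.24866704]), 'tool_rot': array([-3.08300126e+00,  6.00918581e-01, -2.75033838e-04])}
((608.9653930664062, 212.61029052734375), (60.15609359741211, 14.156886100769043), 0.04690074175596237)
((607.0086669921875, -192.0847625732422), (13.71083927154541, 59.44811248779297), 31.73966407775879)
```

View pics/top1.png

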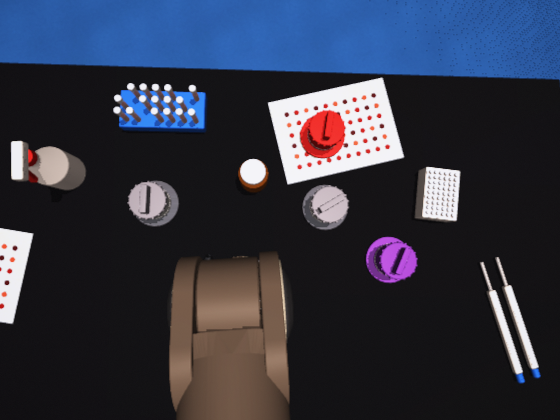

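The picture shows the right can's wing at (330,204) turned by 46°, while the left one at (145,198) is unchanged. The right can is the loose one. Next I'll descend on the marker.

play_rows(
  fingers=[-1, -1, -1, -1, -1],
  xyz=[
    [0, -0.006, -0.134],
    [0, 0, -0.134],
    [0, 0, -0.134],
    [0, 0, -0.134],
    [0, 0, 0],
  ],
  turn=[
    [0, 0, 0],
    [0, 0, 0],
    [0, 0, 0],
    [0, 0, 0],
    [0, 0, 0],
  ],
)

```text
clock: 6.78
ee_pos: [0.4583, -0.0195, 0.0853]
tool_rot: [3.08, -0.612, -0.008]
ft_force: [0.2, 0.1, 0.7]
opening: 0.0854
gripper_force: 0.0
```

play_rows(
  fingers=[1, 1, 1, 1, 1],
  xyz=[
    [0, 0, 0],
    [0, 0, 0],
    [0, 0, 0],
    [0, 0, 0],
    [0, 0, 0],
  ],
  turn=[
    [0, 0, 0],
    [0, 0, 0],
    [0, 0, 0],
    [0, 0, 0],
    [0, 0, 0],
  ],
  newtons=30,
)

```text
clock: 7.4
ee_pos: [0.4603, -0.0184, 0.0881]
tool_rot: [-3.082, 0.608, -0.002]
ft_force: [-0.6, 0.6, 5.6]
opening: 0.0116
gripper_force: 34.9
```

play_rows(
  fingers=[1, 1, 1, 1],
  xyz=[
    [0, 0, 0],
    [0, 0, 0.1],
    [0, 0, 0.1],
    [0, 0, 0],
  ],
  turn=[
    [0, 0, 0],
    [0, 0, 0],
    [0, 0, 0],
    [0, 0, 0],
  ],
)

```text
clock: 7.9
ee_pos: [0.4608, -0.0184, 0.149]
tool_rot: [-3.081, 0.608, -0.005]
ft_force: [-0.1, 0.2, -3.6]
opening: 0.0117
gripper_force: 33.6
```

```bash
python3 - <<'E'
from h import *
c=bot.camera('side');save(c,'side1.png');s=bot.get_state();print(s['ee_pos'],s['tool_rot'],s['ft_force'])
E
```

```text
[ 0.45993368 -0.01850003  0.14768299] [-3.08199638e+00  6.08184620e-01 -1.77220327e-03] [-0.69420288  0.25470913 -3.81049187]
```

View pics/side1.png

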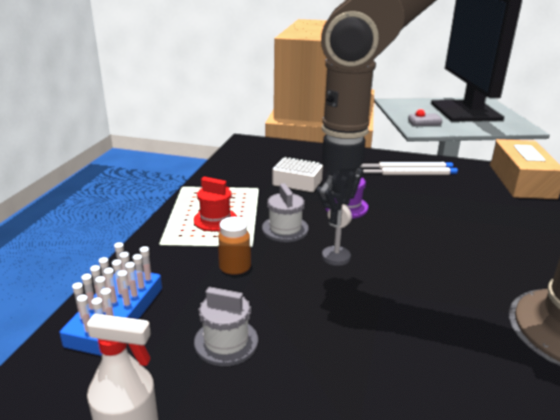

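The side view shows the marker held upright at (338,220), with its foot at (336,256). I'll carry it to the near-left side of the right can.

play_rows(
  fingers=[1, 1, 1, 1, 1],
  xyz=[
    [0.054, -0.118, 0],
    [0.054, -0.118, 0],
    [0.054, -0.118, 0],
    [0.054, -0.118, 0],
    [0, 0, 0],
  ],
  turn=[
    [0, 0, 0],
    [0, 0, 0],
    [0, 0, 0],
    [0, 0, 0],
    [0, 0, 0],
  ],
)

```text
clock: 8.57
ee_pos: [0.5241, -0.1634, 0.1455]
tool_rot: [3.079, -0.615, -0.003]
ft_force: [-0.6, 0.4, -4.1]
opening: 0.0119
gripper_force: 33.6
```

play_rows(
  fingers=[1, 1, 1, 1],
  xyz=[
    [0, 0, -0.08],
    [0, 0, -0.06],
    [0, 0, -0.03],
    [0, 0, 0],
  ],
  turn=[
    [0, 0, 0],
    [0, 0, 0],
    [0, 0, 0],
    [0, 0, 0],
  ],
)

```text
clock: 9.07
ee_pos: [0.5237, -0.1594, 0.0954]
tool_rot: [-3.082, 0.607, 0.004]
ft_force: [-0.3, -0.5, -2.8]
opening: 0.0115
gripper_force: 33.5
```

```bash
python3 - <<'E'
from h import *
s=bot.get_state();print(s['ee_pos'],s['tool_rot'],s['ft_force'])
c=bot.camera('side')
im=cv2.cvtColor(c['image'],cv2.COLOR_RGB2BGR)[150:300,220:420];cv2.imwrite('pics/crop2.png',cv2.resize(im,None,fx=3,fy=3))
E
```

```text
[ 0.52374139 -0.15938272  0.09539129] [-3.08217158  0.60724422  0.00389084] [-0.34692593 -0.49466344 -2.83615862]
```

View pics/crop2.png

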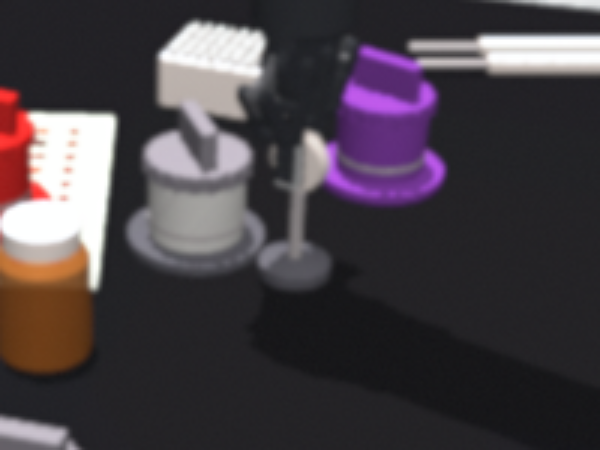

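The crop shows the marker's foot at (295,265), just off the can's foot at (197,235), and still slightly raised. I'll lower it gently.

play_rows(
  fingers=[1, 1, 1, 1],
  xyz=[
    [0, 0, -0.01],
    [0, 0, -0.007],
    [0, 0, -0.005],
    [0, 0, 0],
  ],
  turn=[
    [0, 0, 0],
    [0, 0, 0],
    [0, 0, 0],
    [0, 0, 0],
  ],
)

```text
clock: 9.62
ee_pos: [0.5246, -0.16, 0.0899]
tool_rot: [3.082, -0.608, -0.0]
ft_force: [-0.2, -0.6, -2.7]
opening: 0.0119
gripper_force: 33.5
```

play_rows(
  fingers=[1, 1, 1],
  xyz=[
    [0, 0, -0.005],
    [0, 0, -0.003],
    [0, 0, 0],
  ],
  turn=[
    [0, 0, 0],
    [0, 0, 0],
    [0, 0, 0],
  ],
)

```text
clock: 10.0
ee_pos: [0.5248, -0.1602, 0.0882]
tool_rot: [3.082, -0.608, 0.001]
ft_force: [-1.7, -0.1, 4.9]
opening: 0.0116
gripper_force: 34.7
```

play_rows(
  fingers=[-1, -1, -1, -1, -1],
  xyz=[
    [0, 0, 0],
    [0, 0, 0],
    [0, 0, 0],
    [0, 0, 0],
    [0, 0, 0],
  ],
  turn=[
    [0, 0, 0],
    [0, 0, 0],
    [0, 0, 0],
    [0, 0, 0],
    [0, 0, 0],
  ],
)

```text
clock: 10.62
ee_pos: [0.5246, -0.16, 0.0875]
tool_rot: [-3.082, 0.608, 0.0]
ft_force: [-0.2, 0.1, 0.8]
opening: 0.0855
gripper_force: 0.0
```

play_rows(
  fingers=[-1, -1, -1, -1, -1],
  xyz=[
    [0, 0, 0.1],
    [0, 0, 0.15],
    [0, 0, 0.2],
    [0, 0, 0.1],
    [-0.2, 0.05, 0],
  ],
  turn=[
    [0, 0, 0],
    [0, 0, 0],
    [0, 0, 0],
    [0, 0, 0],
    [0, 0, 0],
  ],
)

```text
clock: 11.25
ee_pos: [0.4681, -0.1455, 0.2551]
tool_rot: [3.082, -0.608, 0.011]
ft_force: [-1.7, 0.6, -0.3]
opening: 0.0854
gripper_force: 0.0
```

play_rows(
  fingers=[-1, -1, -1, -1],
  xyz=[
    [-0.05, 0.15, 0],
    [-0.05, 0.15, 0],
    [-0.05, 0.15, 0],
    [0, 0, 0],
  ],
  turn=[
    [0, 0, 0],
    [0, 0, 0],
    [0, 0, 0],
    [0, 0, 0],
  ],
)

```text
clock: 11.75
ee_pos: [0.4187, -0.0071, 0.2528]
tool_rot: [-3.083, 0.6, -0.001]
ft_force: [1.4, -0.4, 0.6]
opening: 0.0855
gripper_force: 0.0
```

```bash
python3 - <<'E'
from h import *
c=bot.camera('top');P=pts(c);s=bot.get_state();print(s['ee_pos'],s['ft_force'],s['clock'])
q=P[175:290,270:365].reshape(-1,3)
def near(q,x,y,r,lo,hi):
    return q[(np.hypot(q[:,0]-x,q[:,1]-y)<r)&(q[:,2]>lo)&(q[:,2]<hi)]
for n,a in(('foot',near(q,.523,-.158,.034,.006,.02)),('paddle',near(q,.523,-.158,.034,.09,.13)),('wing',near(q,.607,-.192,.045,.104,.12))):
    print(n,len(a),a.max(0),cv2.minAreaRect((a[:,:2]*1000).astype(np.float32)))
im=cv2.cvtColor(c['image'],cv2.COLOR_RGB2BGR)
c2=bot.camera('side');im2=cv2.cvtColor(c2['image'],cv2.COLOR_RGB2BGR)
cv2.imwrite('pics/fin.png',cv2.hconcat([cv2.resize(im[160:310,240:440],None,fx=2,fy=2),cv2.resize(im2[150:300,220:420],None,fx=2,fy=2)]))
E
```

```text
[ 0.41940647 -0.00909329  0.25280087] [-0.41975387 -0.15879446  0.25643497] 11.8
foot 280 [ 0.54997531 -0.13190687  0.01737107] ((520.78759765625, -158.1318817138672), (54.10318374633789, 52.35432052612305), 45.95087432861328)
paddle 140 [ 0.54269942 -0.14551494  0.12024807] ((522.284912109375, -158.8887939453125), (12.451188087463379, 43.6610221862793), 67.79806518554688)
wing 179 [ 0.62753289 -0.16505226  0.11466822] ((607.08056640625, -192.20945739746094), (13.707110404968262, 59.272926330566406), 31.751853942871094)
```

View pics/fin.png

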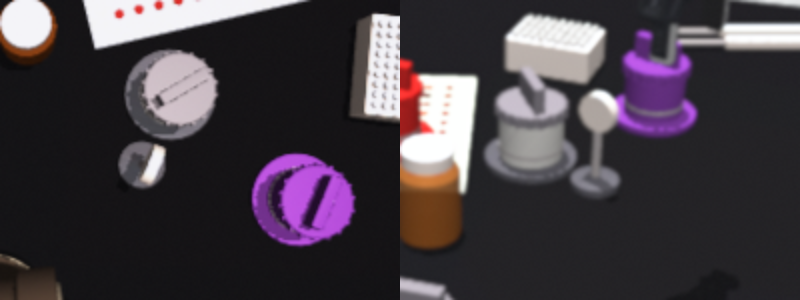

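The marker stands upright at (142,165) in the left crop, about 8 mm from the foot of the turned can at (170,95). The gripper is clear of everything, so I'm handing in.

```bash
python3 -c "
from plant import bot
print(bot.hand_in())"
```

```text
the job is handed in; nothing more can be done
None
```

The right can has the loose lid: it turned about 46° clockwise and stays turned, and the marker stands upright about 8 mm from that can's foot; I did not try the left lid, since the first one I tried turned, and handed in at 11.8 s (no verdict was returned).

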